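# Clamp a wax specimen block and hold the loupe at its focal mark

### The arm

A 7-joint arm with a two-finger parallel gripper is mounted at the origin on the work surface. World frame = base frame: x ahead of the robot, y to its left, z up, the work surface at z = 0. Lengths are in m, angles in rad, forces in N, time in s.
With the tool pointing down it reaches from about 0.4 to 0.85 m from the base axis. Payload 10.4 kg.
Tool frame: the origin (TCP) lies between the finger pads; the fingertips stand 17 mm ahead of it and the grasp point (between the pads) lies 2 mm behind it; x points along the fingers, y is the direction in which the jaws open and shut, and the axes are right-handed (so a half turn about x gives the same grasp; the last joint's range is limited). The gripper opens to 87 mm and grips with 3 to 60 N. Pads are 19 mm wide; open, the fingers measure 117 mm over their backs; the gripper's body (75 mm by 190 mm) begins 51 mm behind the grasp point.
Start: joints at [-1.257, 0.332, -0.065, 1.46, 0.022, 1.35, -0.088], TCP at [0.207, 0.59, 0.24] pointing down, gripper open.
Joint ranges: [-2.6, 2.6], [-0.5, 2.12], [-1.47, 1.34], [0.16, 2.42], [-1.27, 4.41], [0.06, 2.06], [-2.6, 2.6]. Speed limits (rad/s): [2.22, 2.22, 2.79, 2.79, 3.14, 3.14, 3.14].

### API

Orientations are given as a unit quaternion [x, y, z, w].
In Python, from bench import r, optics, close_job gives the robot as it stands.
- The arm moves only by the shell command python3 -m inch 'ROWS' [OPENING] [FORCE]. ROWS is JSON, a list of rows, each an object with "translation": the shift along the tool's x, y, z in cm, a list of three; "spin": the turn about the tool's x in degrees. In form: [{"translation": [tx, ty, tz], "spin": spin}, ...]. A call has 1 to 20 rows; each row shifts and turns the pose as measured when the row begins, along the tool's axes as they then stand; what a row does not reach is not made up. A row lasts 1/8 s, in which the tool goes at most 62.5 mm and 10.7 degrees, less where a joint would pass 70% of its speed; a pose out of reach is approached as far as the arm can. A call is refused whole if a number of a shift passes 6.25 or a number of a turn 10.7, either way. A call with a gripper value outside its range is refused whole. OPENING is the closure, from 0 (fully open) to 1 (shut), set as the call begins (- or left out, the last holds). The fingers move at their own pace and stop on an object; FORCE is the grip in N (left out, the last holds). Time passes only in rows, so rows that do not move let the fingers close. It gives the time, the measured TCP pose, the force and the opening at its end, in the units of the state.
- r.read_state(): the state, without advancing time (a new reading comes with each control period).
- optics.camera(name): name is "side" or "top" or "wrist"; returns the picture (400x640x3 uint8, red, green, blue); there is no depth.
- optics.camera_model(name): a dict with "camera_matrix" (3x3 intrinsics, pixels), "world_from_camera" (4x4, takes a point from camera to world coordinates); the wrist camera has in their place "tool_from_camera" (4x4, takes a point from camera to tool coordinates, whose origin is the TCP and whose axes are the tool frame's). Camera axes: x right, y down, z forward; pixel columns grow to the right and rows downward; lengths in m; the calibration is good to about 2 mm. The wrist camera is an equidistant fisheye: a pixel r from the principal point sees the ray r / f radians off the axis. A picture is of the moment at which its call begins: read the wrist's pose just before it. camera_model takes no time and is no camera call.
- close_job(): hands the job in, once; it reports no verdict.
The state is a dict: "time": time; "joint_positions": joint angles; "joint_vel": joint speeds; "joint_torque": joint torques, N m; "ee_pos": TCP position; "eef_rot": TCP orientation; "ft_force": force on the tool from outside, world axes, zero at the start; "torque": the same for the moment, N m; "width": finger opening in m.
Only numpy, scipy, OpenCV 4.12 (cv2) and the standard library are available. Lean on these libraries where they do the work, as an engineer would, in place of code of your own. Each camera call takes 0.05 s, during which the arm holds its last target.

### The job

Press the wax specimen block, wax side up and with its long sides against the jaws, down into the spring holder until it sits fully home on the seat roughly midway along the jaws, and let go so that the sprung jaw closes on it. Then pick up the hand loupe by its handle and hold it level with the lens centred over the clamped block, at the height of the pointer on the focus post and touching nothing else. Finish while still holding the loupe steadily there, and leave the pointer and the other things on the bench where they are.

Things in the scene. Friction and masses are not known exactly. Their poses are not given: they have to be found in the camera images.
- block_center (a point): Loose wax specimen block lying flat, wax up: white slotted plastic cassette 28 x 40 x 12 mm high with a smaller cream wax slab (24 x 34 x 8 mm) on top; 20 mm high in all, about 50 g. Point: its centre, 10 mm above the underside; x along the 28 mm width, y along the 40 mm length, z up. Grip it across its length (the cassette's two ends). It may go into the holder either way round.
- seat (a point): Spring holder: grey base plate fixed to the bench, 14 mm high, 90 mm wide in y, reaching x = -73 to +113 mm from here, with two polished steel jaws, each 26 mm long in y. Point: on the plate's top face, under the centre of a clamped block. x across the jaws, y along them, z up. A clamped block lies with its 40 mm length along y, so its ends stick out past the jaws and stay free for the fingers.
- fixed_jaw (a point): Fixed jaw of the holder: middle of the top edge of its upright face, which is at x = +14 mm of the seat and 12 mm high; axes as the seat's. Above it a lead-in lip flares out 4 mm to +x and ends 25 mm above the seat.
- jaw (a joint): Sprung jaw on the seat's -x side, sliding to -x: 0 when empty (face at x = -10 mm of the seat), 0.004 m clamped on the block, at most 0.013. Upright for 12 mm, then a lip flaring 8 mm to -x, ending 37 mm above the seat. A block lowered with its centre over the seat point (or 1 mm to +x) wedges the jaw open by 5 to 15 N of downward push. Spring 2 N empty, 3 N on the block.
- focus_mark (a point): Tip of the level black pointer on a black collar (20 mm across, held by friction, not to be shifted) on the thin steel focus post, which stands on the holder's plate at x = +100 mm of the seat, top 189 mm above the bench. The tip is at x = +70 mm of the seat, towards the block. Its height, 90 to 160 mm above the bench, is the height for the lens's middle plane.
- loupe_grip (a point): Loose hand loupe lying flat: round dark steel lens frame 72 mm across, 12 mm thick, clear lens, straight black handle 82 x 14 mm wide x 18 mm high, about 120 g. Point: in the handle near the balance point, 9 mm above the underside; x along the handle towards the lens, y across the handle (grip across y), z up. The handle reaches from x = -56 to +26 mm.
- lens_center (a point): Centre of the loupe's lens, in its middle plane, 6 mm above the underside: 70 mm along +x and 3 mm below loupe_grip. z is the lens axis, up when level.
- jar: Bystander: amber glass jar with black cap, 56 mm across, 75 mm high; origin at the centre of its underside.
- mouse: Bystander: black computer mouse, 100 x 60 x 31 mm high; origin at the centre of its underside.
- slide_box: Bystander: flat grey box with white lid for slides, 97 x 172 x 34 mm high; origin at the centre of its underside.

How it is judged:
On the way:
1. the block sits fully home between the jaws, clamped by the sprung jaw and let go (z of block_center in the frame of seat between 0.007 and 0.013 m and x of block_center in the frame of seat between -0.003 and 0.003 m and y of block_center in the frame of seat between -0.009 and 0.009 m and angle between the y axis of block_center and the y axis of seat, either way round below 0.1 rad and angle between block_center's own z axis and vertical below 0.1 rad and value of joint jaw between 0.002 and 0.006 m and contact force between the fingers and block below 0.1 N), for 0.2 s.
At the end, for the whole second after the job is handed in: Block clamped on the seat (3 mm in height and across, 9 mm along, square to 0.1 rad, jaw 2-6 mm open), fingers off it. Lens centre within 12 mm of the block's centre and 8 mm of the pointer's height, tilt under 0.1 rad, still, held by the fingers, touching neither holder nor block (all of step 1 and horizontal distance between lens_center and block_center below 0.012 m and z of lens_center in the frame of focus_mark between -0.008 and 0.008 m and angle between lens_center's own z axis and vertical below 0.1 rad and linear speed of loupe below 0.02 m/s and contact force between the fingers and loupe above 1 N and contact force between loupe and holder below 0.1 N and contact force between loupe and block below 0.1 N); the arm keeps its last pose, push and grip.
It fails at once if the focus pointer is shifted by more than 5 mm (distance of focus_mark from where it was at the start of the episode above 0.005 m).
It fails at once if a bystander is moved by more than 25 mm (distance of any of jar, mouse, slide_box from where it was at the start of the episode above 0.025 m).
It also fails if it takes over 58 s, if anything falls off the work surface, if the arm or the gripper's body presses on something with over 40 N, if the wrist force passes 120 N, or if a joint passes its speed limit or range.

## Working session

There is one attempt and no reset: what is moved stays moved. The work goes in short steps, Python scripts to look and compute and a shell command to move; the robot and the scene stay as the last step left them, time stands still between calls to the robot, and variables do not carry over. Pictures are saved under pics/ and viewed, and the job is handed in when it is done.

```bash
ls; mkdir -p pics; python3 - <<'E'
from bench import r, optics
import cv2
s=r.read_state(); print(s)
for n in ("side","top","wrist"):
    m=optics.camera_model(n); print(n,m)
    cv2.imwrite(f"pics/{n}0.png",cv2.cvtColor(optics.camera(n),cv2.COLOR_RGB2BGR))
E
```

```text
pics
{'time': 0.0, 'joint_positions': array([-1.25657488,  0.33288329, -0.06465966,  1.46094612,  0.02155275,
        1.34987935, -0.08848367]), 'joint_vel': array([ 1.41511123e-03, -1.31531843e-05,  9.14315123e-04,  2.44551489e-04,
       -2.11379810e-03,  1.02213858e-03, -1.42247984e-04]), 'joint_torque': array([ 6.22879429e-05, -6.23263550e+01,  2.47502618e-02, -3.89905357e+01,
       -6.12646225e-02,  3.97163176e-02,  1.25103288e-04]), 'ee_pos': array([0.20644886, 0.58953685, 0.23874438]), 'eef_rot': array([ 0.11802822,  0.69717513, -0.11902396,  0.69702904]), 'ft_force': array([ 0.19827629, -0.08739672, -0.18468107]), 'torque': array([-0.02489952, -0.00354488, -0.01195366]), 'width': 0.0871092978740905}
side {'camera_matrix': array([[389.77547329,   0.        , 317.12393968],
       [  0.        , 389.77547329, 200.56483031],
       [  0.        ,   0.        ,   1.        ]]), 'world_from_camera': array([[-0.93178767, -0.21489939,  0.29255767,  0.30917391],
       [-0.36234216,  0.50197895, -0.78531859,  0.73041157],
       [ 0.02190669, -0.83775616, -0.54560491,  0.59253968],

[... 347 characters left out ...]
062301 ,  0.02300169, -0.01084398],
       [-0.02139803, -0.19015533, -0.9815208 ,  1.23859799],
       [ 0.        ,  0.        ,  0.        ,  1.        ]])}
wrist {'camera_matrix': array([[309.70691629,   0.        , 317.16581675],
       [  0.        , 309.70691629, 198.20019335],
       [  0.        ,   0.        ,   1.        ]]), 'tool_from_camera': array([[-1.35310685e-03, -2.52204294e-01,  9.67673066e-01,
        -1.45401071e-01],
       [ 9.99999055e-01, -1.04273735e-04,  1.37113177e-03,
        -2.08852505e-04],
       [-2.44902435e-04,  9.67674007e-01,  2.52204196e-01,
        -6.81409115e-02],
       [ 0.00000000e+00,  0.00000000e+00,  0.00000000e+00,
         1.00000000e+00]])}
```

View pics/side0.png

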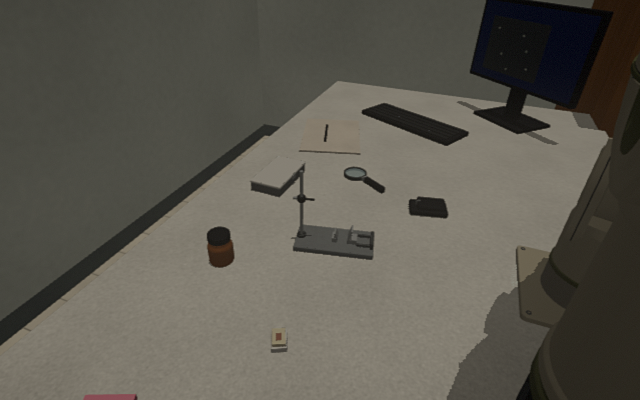

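View pics/top0.png

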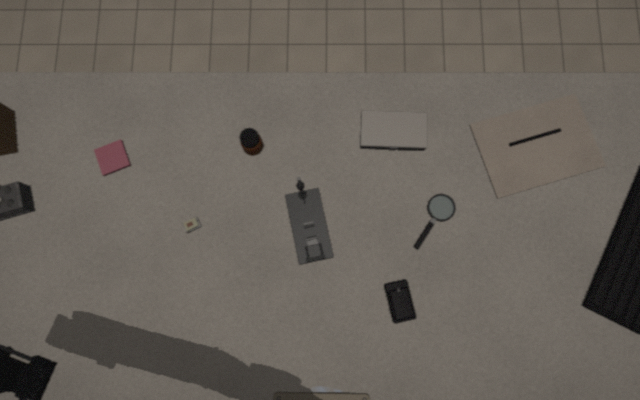

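View pics/wrist0.png

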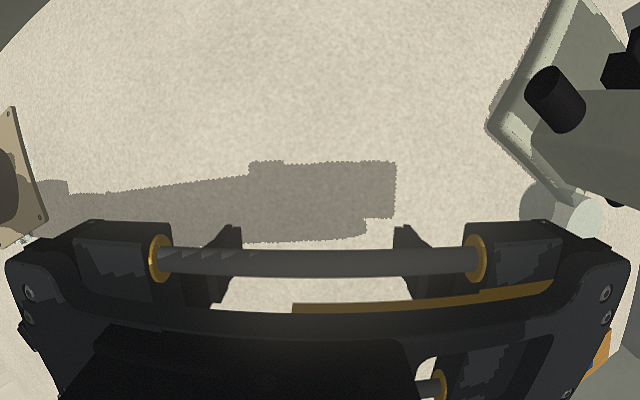

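```bash
cat > h.py <<'E'
import numpy as np, cv2
from bench import r, optics
from scipy.spatial.transform import Rotation as R
def onplane(n,uv,z):
    m=optics.camera_model(n);K=m["camera_matrix"];T=m["world_from_camera"]
    d=T[:3,:3]@np.linalg.solve(K,[uv[0],uv[1],1]);c=T[:3,3]
    return c+d*(z-c[2])/d[2]
def proj(n,p):
    m=optics.camera_model(n);K=m["camera_matrix"];T=m["world_from_camera"]
    q=K@(T[:3,:3].T@(np.asarray(p)-T[:3,3]));return q[:2]/q[2]
def crop(src,dst,x0,y0,w,h,f):
    im=cv2.imread(src)[y0:y0+h,x0:x0+w]
    im=np.clip(im.astype(float)*1.6,0,255).astype(np.uint8)
    cv2.imwrite(dst,cv2.resize(im,None,fx=f,fy=f,interpolation=cv2.INTER_CUBIC))
def wproj(p,pos,quat):
    m=optics.camera_model("wrist");K=m["camera_matrix"];T=m["tool_from_camera"]
    t=R.from_quat(quat).inv().apply(np.asarray(p)-pos); c=T[:3,:3].T@(t-T[:3,3])
    th=np.arctan2(np.hypot(c[0],c[1]),c[2]);a=np.arctan2(c[1],c[0])
    return K[0,0]*th*np.array([np.cos(a),np.sin(a)])+K[:2,2]
def wplane(uv,z,pos,quat):
    m=optics.camera_model("wrist");K=m["camera_matrix"];T=m["tool_from_camera"]
    v=(np.asarray(uv)-K[:2,2])/K[0,0];th=np.hypot(*v)
    d=np.array([*(v/th*np.sin(th)),np.cos(th)])
    Rt=R.from_quat(quat).as_matrix(); d=Rt@T[:3,:3]@d; c=Rt@T[:3,3]+pos
    return c+d*(z-c[2])/d[2]
E
python3 - <<'E'
from h import *
crop("pics/top0.png","pics/top0a.png",170,170,200,110,4)
crop("pics/side0.png","pics/side0a.png",250,160,140,110,5)
crop("pics/top0.png","pics/top0b.png",380,170,100,110,5)
crop("pics/side0.png","pics/side0b.png",250,310,60,50,10)
E
```

```text
(no output)
```

View pics/top0a.png

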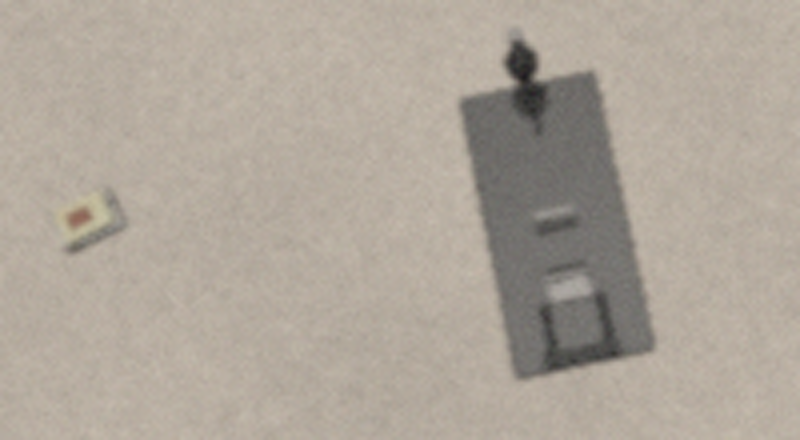

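View pics/side0a.png

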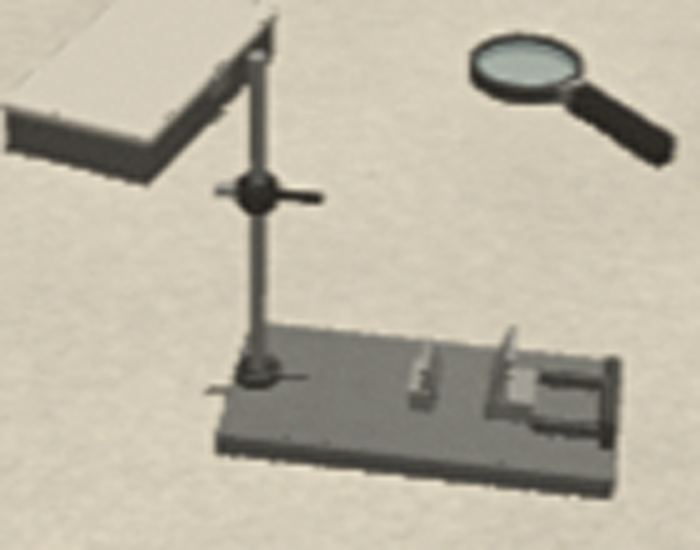

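View pics/top0b.png

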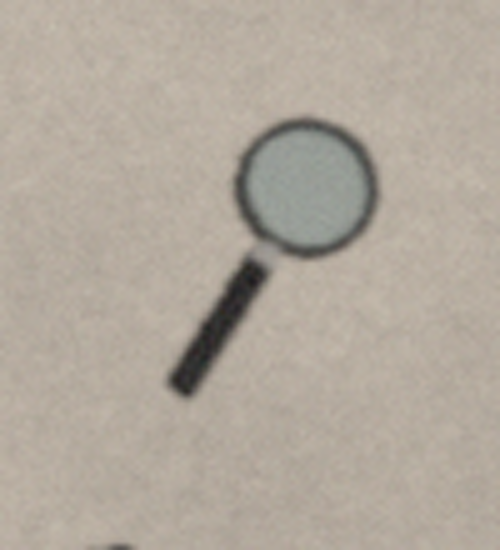

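View pics/side0b.png

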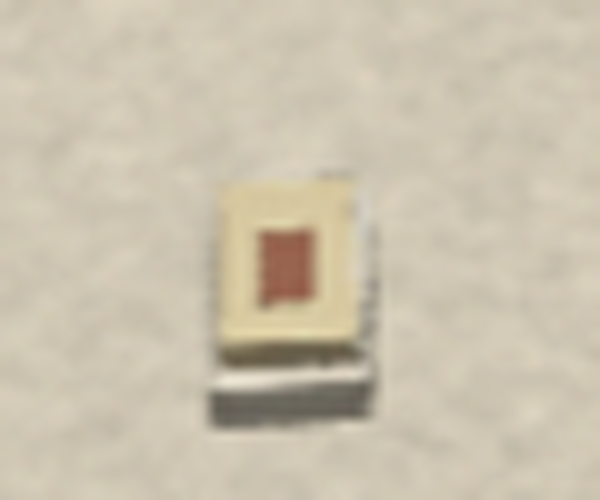

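```bash
python3 - <<'E'
from h import *
f=lambda n,x,y,z,o,s: onplane(n,(o[0]+x/s-.0,o[1]+y/s),z)
O=(170,170)
print("plate top cam")
P=[f("top",x,y,.014,O,4) for x,y in [(461,98),(594,71),(654,347),(518,376)]]
for p in P: print(p.round(4))
print("lens",np.linalg.norm(P[0]-P[3]),np.linalg.norm(P[0]-P[1]))
a=(P[0]+P[1]-P[2]-P[3]);yaw=np.arctan2(a[1],a[0]);print("yaw",yaw,np.degrees(yaw))
c=np.mean(P,0);X=np.array([np.cos(yaw),np.sin(yaw),0]);Y=np.array([-X[1],X[0],0])
seat=c-.020*X;print("seat",seat)
print("plate side cam")
Q=[f("side",x,y,.014,(250,160),5) for x,y in [(218,438),(612,482),(620,360),(262,325)]]
for p in Q: print(p.round(4))
print("block top wax center", f("top",85,214,.02,O,4), "wax corners")
for x,y in [(56,212),(103,190),(114,218),(68,243)]: print(f("top",x,y,.02,O,4).round(4))
print("side wax")
W=[f("side",x,y,.02,(250,310),10) for x,y in [(221,182),(356,182),(354,340),(222,345)]]
for p in W: print(p.round(4))
print(np.mean(W,0))
print("loupe top", f("top",307,188,.012,(380,170),5), [f("top",x,y,.018,(380,170),5).round(4) for x,y in [(182,386),(262,262),(266,250)]])
print("loupe side", f("side",526,63,.012,(250,160),5), f("side",660,150,.018,(250,160),5),f("side",575,92,.018,(250,160),5))
# pointer tip: search height
for n,(o,s,uv) in {"side":((250,160),5,(320,198)),"top":((170,170),4,(539,131))}.items():
  pass
def ray(n,uv):
    m=optics.camera_model(n);K=m["camera_matrix"];T=m["world_from_camera"]
    d=T[:3,:3]@np.linalg.solve(K,[uv[0],uv[1],1]);return T[:3,3],d/np.linalg.norm(d)
c1,d1=ray("side",(250+322/5,160+198/5));c2,d2=ray("top",(170+539/4,170+131/4))
A=np.stack([d1,-d2],1);t=np.linalg.lstsq(A,c2-c1,rcond=None)[0]
p1=c1+t[0]*d1;p2=c2+t[1]*d2;print("tip",p1,p2)
tip=(p1+p2)/2; print("seat frame tip", (tip-seat)@X,(tip-seat)@Y)
# jaw predictions
for l,(x,z) in {"fixtop":(18,25),"fixbase":(14,0),"movtop":(-18,37),"movbase":(-10,0)}.items():
  p=seat+X*x/1000+np.array([0,0,z/1000]);print(l,(proj("top",p)-O)*4,(proj("side",p)-[250,160])*5)
E
```

```text
plate top cam
[0.6    0.0979 0.014 ]
[0.6183 0.0123 0.014 ]
[ 0.4406 -0.0271  0.014 ]
[0.4217 0.0581 0.014 ]
lens 0.18265756522906318 0.08755802199428964
yaw 0.21896120893482848 12.545553149047883
seat [0.50062341 0.03098448 0.014     ]
plate side cam
[0.5974 0.1029 0.014 ]
[0.4224 0.0625 0.014 ]
[ 0.4413 -0.0262  0.014 ]
[0.6127 0.0155 0.014 ]
block top wax center [0.52160533 0.33562364 0.02      ] wax corners
[0.5228 0.3543 0.02  ]
[0.5372 0.325  0.02  ]
[0.5192 0.3169 0.02  ]
[0.5029 0.3454 0.02  ]
side wax
[0.5388 0.3273 0.02  ]
[0.5165 0.3182 0.02  ]
[0.5028 0.3483 0.02  ]
[0.5232 0.3577 0.02  ]
[0.5203134  0.33786785 0.02      ]
loupe top [ 0.56847154 -0.3018849   0.012     ] [array([ 0.4659, -0.2344,  0.018 ]), array([ 0.5291, -0.2764,  0.018 ]), array([ 0.5352, -0.2786,  0.018 ])]
loupe side [ 0.56974477 -0.29856557  0.012     ] [ 0.46772254 -0.2203118   0.018     ] [ 0.52996106 -0.26533477  0.018     ]
tip [0.57090319 0.04549046 0.11758167] [0.5580384  0.04248887 0.11482092]
seat frame tip 0.06514787649277272 -0.0011739904609812842
fixtop [555.60979393 217.9640199 ] [432.33199416 352.15223171]
fixbase [558.30948761 230.17230159] [438.14401555 395.11391902]
movtop [566.87101537 271.56986486] [511.20414624 339.99090622]
movbase [566.05141225 266.82713478] [488.70596885 400.81322386]
```

```bash
cat >> h.py <<'E'
def togo(target,ydir_deg):
    s=r.read_state();M=R.from_quat(s["eef_rot"]).as_matrix();p=s["ee_pos"]
    d=M.T@(np.asarray(target)-p)*100
    y=M[:,1];z=M[:,2]
    cur=np.degrees(np.arctan2(y[1],y[0]))
    out=[]
    for k in (0,180):
        e=(ydir_deg+k-cur+180)%360-180
        out.append(round(-e,2)) # tool x down: world +yaw = -spin
    print("t",s["time"].round(2) if hasattr(s["time"],'round') else s["time"],"pos",p.round(4),"ydir",round(cur,2),"xaxis",M[:,0].round(4),"z",z.round(3),"w",round(s["width"],4))
    print("shift cm",d.round(2),"dist",np.linalg.norm(d).round(2),"spin options",out,"F",s["ft_force"].round(1),"q7",s["joint_positions"][-1].round(2))
E
python3 - <<'E'
from h import *
togo([.521,.337,.15],117.3)
seat=np.array([.5006,.031,.014])
for a,z in ((12.5,.1),):
    X=np.array([np.cos(np.radians(a)),np.sin(np.radians(a)),0])
    # side-only tip: intersect with vertical line
    m=optics.camera_model("side")
    for h in (.105,.11,.115,.12,.125):
        p=seat+.07*X;p[2]=h;print(h,(proj("side",p)-[250,160])*5,(proj("top",p)-[170,170])*4)
E
```

```text
t 0.15 pos [0.2064 0.5897 0.239 ] ydir 70.71 xaxis [-3.e-04 -1.e-03 -1.e+00] z [ 0.944 -0.33   0.   ] w 0.087
shift cm [  8.91 -13.44  38.04] dist 41.32 spin options [np.float64(-46.59), np.float64(133.41)] F [ 0.3 -0.5  0.7] q7 -0.09
0.105 [325.00092051 223.06088556] [533.86047888 116.3153508 ]
0.11 [325.21138314 213.81164386] [533.46437803 114.56872119]
0.115 [325.42315975 204.50465655] [533.06489549 112.80717982]
0.12 [325.63626268 195.13938116] [532.66198777 111.03053492]
0.125 [325.85070443 185.7152684 ] [532.25561062 109.2385914 ]
```

```bash
python3 -m inch '[{"translation":[0,-1.9,5.4],"spin":0},{"translation":[0,-1.9,5.4],"spin":0},{"translation":[0,-1.9,5.4],"spin":0},{"translation":[0,-1.9,5.4],"spin":0},{"translation":[0,-1.9,5.4],"spin":0},{"translation":[0,-1.9,5.4],"spin":0},{"translation":[0,-1.9,5.4],"spin":0},{"translation":[0,0,0],"spin":-9.3},{"translation":[0,0,0],"spin":-9.3},{"translation":[0,0,0],"spin":-9.3},{"translation":[0,0,0],"spin":-9.3},{"translation":[0,0,0],"spin":-9.3},{"translation":[0,0,0],"spin":0}]' 0 20
python3 - <<'E'
from h import *
togo([.521,.337,.15],117.3)
E
```

```text
time: 1.78
ee_pos: [0.5279, 0.3291, 0.234]
eef_rot: [-0.176, 0.688, 0.173, 0.683]
ft_force: [-0.1, -0.2, 0.3]
width: 0.0869
t 1.775 pos [0.5279 0.3291 0.234 ] ydir 118.61 xaxis [-0.0055 -0.0066 -1.    ] z [ 0.878  0.479 -0.008] w 0.0869
shift cm [ 8.39  1.04 -0.16] dist 8.46 spin options [np.float64(1.31), np.float64(-178.69)] F [-0.1 -0.2  0.3] q7 1.45
```

Good tracking. Move back to see the block in the wrist camera.

```bash
python3 -m inch '[{"translation":[2,1.0,-0.2],"spin":1.3},{"translation":[0,0,0],"spin":0}]'
python3 - <<'E'
from h import *
s=r.read_state();im=optics.camera("wrist");cv2.imwrite("pics/w1.png",im[:,:,::-1])
print(wproj([.521,.337,.02],s["ee_pos"],s["eef_rot"]))
togo([.521,.337,.15],117.3)
E
```

```text
time: 2.02
ee_pos: [0.5211, 0.3368, 0.2134]
eef_rot: [-0.166, 0.69, 0.162, 0.685]
ft_force: [0.3, -0.2, -0.3]
width: 0.0873
[318.16488153 182.15617646]
t 2.075 pos [0.5222 0.3364 0.2148] ydir 116.82 xaxis [-0.0038 -0.0059 -1.    ] z [ 0.892  0.451 -0.006] w 0.0867
shift cm [ 6.48  0.13 -0.04] dist 6.48 spin options [np.float64(-0.48), np.float64(179.52)] F [ 0.6 -0.5 -0.3] q7 1.4
```

View pics/w1.png

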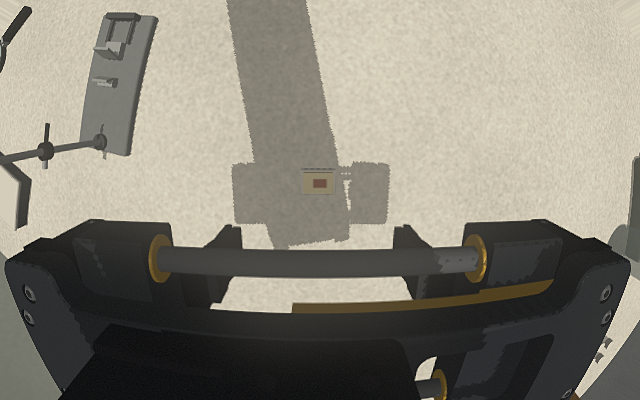

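```bash
python3 - <<'E'
from h import *
crop("pics/w1.png","pics/w1a.png",285,155,70,50,11)
E
```

```text
(no output)
```

View pics/w1a.png

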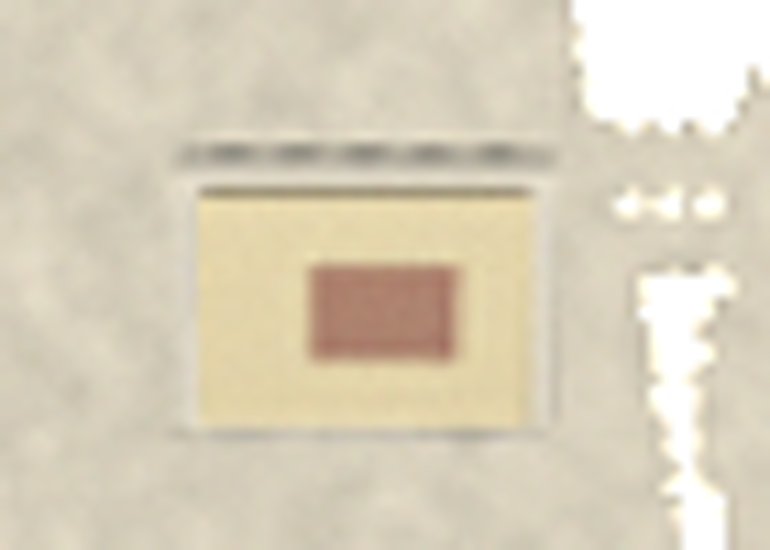

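```bash
python3 - <<'E'
from h import *
s=r.read_state()
for uv in ((366,312),(198,195),(535,195),(535,430),(198,430)): print(wplane((285+uv[0]/11-.45,155+uv[1]/11-.45),.02,s["ee_pos"],s["eef_rot"]).round(4))
togo([.521,.337,.020],117.3)
E
```

```text
[0.5237 0.337  0.02  ]
[0.5206 0.3164 0.02  ]
[0.5052 0.3468 0.02  ]
[0.5269 0.3581 0.02  ]
[0.5426 0.3272 0.02  ]
t 2.075 pos [0.5222 0.3364 0.2148] ydir 116.82 xaxis [-0.0038 -0.0059 -1.    ] z [ 0.892  0.451 -0.006] w 0.0867
shift cm [19.48  0.17  0.04] dist 19.48 spin options [np.float64(-0.48), np.float64(179.52)] F [ 0.6 -0.5 -0.3] q7 1.4
```

```bash
python3 -m inch '[{"translation":[5,0.05,0.03],"spin":-0.3},{"translation":[5,0,0],"spin":0},{"translation":[4,0,0],"spin":0},{"translation":[2,0,0],"spin":0},{"translation":[0,0,0],"spin":0}]'
python3 - <<'E'
from h import *
togo([.5228,.337,.020],116.9)
s=r.read_state();im=optics.camera("wrist");cv2.imwrite("pics/w2.png",im[:,:,::-1])
crop("pics/w2.png","pics/w2a.png",260,150,120,80,6)
E
```

```text
time: 2.7
ee_pos: [0.527, 0.3359, 0.0563]
eef_rot: [-0.164, 0.687, 0.161, 0.689]
ft_force: [0.1, -0.2, -0.3]
width: 0.087
t 2.7 pos [0.527  0.3359 0.0563] ydir 116.6 xaxis [ 0.0042 -0.0024 -1.    ] z [0.894 0.448 0.003] w 0.087
shift cm [ 3.63  0.3  -0.33] dist 3.66 spin options [np.float64(-0.3), np.float64(179.7)] F [ 0.1 -0.2 -0.3] q7 1.4
```

View pics/w2a.png

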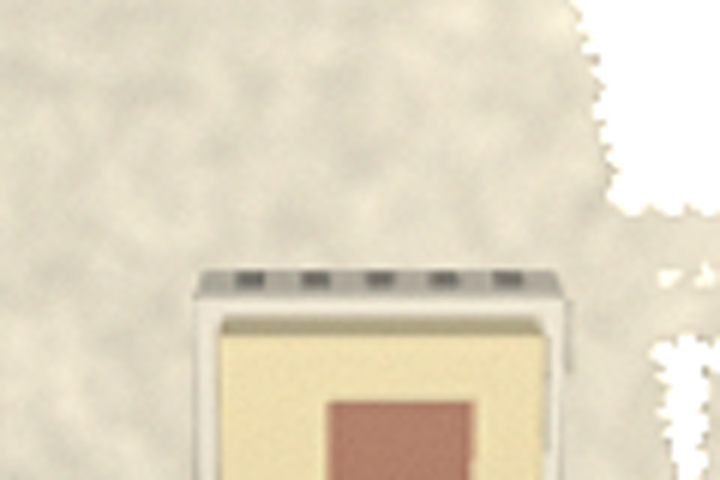

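```bash
python3 - <<'E'
from h import *
s=r.read_state()
M=R.from_quat(s["eef_rot"]).as_matrix()
for uv,z in (((196,297),.012),((569,297),.012),((203,270),0),((557,270),0),((220,333),.02),((545,333),.02)):
    p=wplane((260+uv[0]/6-.4,150+uv[1]/6-.4),z,s["ee_pos"],s["eef_rot"]); print(p.round(4),(M.T@(p-s["ee_pos"])*1000).round(1))
E
```

```text
[0.5191 0.3138 0.012 ] [ 45.4 -16.2 -17.9]
[0.5012 0.3493 0.012 ] [ 45.3  23.6 -17.9]
[0.5192 0.3136 0.    ] [ 57.4 -16.3 -17.9]
[0.5013 0.3493 0.    ] [ 57.3  23.6 -17.9]
[0.5192 0.3173 0.02  ] [ 37.4 -13.1 -16.2]
[0.5042 0.3471 0.02  ] [ 37.3  20.2 -16.2]
```

```bash
python3 -m inch '[{"translation":[0,0.36,-0.39],"spin":0},{"translation":[1.8,0,0],"spin":0},{"translation":[1.3,0,0],"spin":0},{"translation":[0,0,0],"spin":0}]'
python3 - <<'E'
from h import *
togo([.5225,.3374,.020],116.9)
E
```

```text
time: 3.25
ee_pos: [0.524, 0.3389, 0.0278]
eef_rot: [-0.163, 0.685, 0.162, 0.692]
ft_force: [0.4, -0.2, 0.1]
width: 0.0874
t 3.25 pos [0.524  0.3389 0.0278] ydir 116.56 xaxis [ 0.0096  0.0015 -1.    ] z [0.894 0.447 0.009] w 0.0874
shift cm [ 0.77 -0.07 -0.21] dist 0.81 spin options [np.float64(-0.34), np.float64(179.66)] F [ 0.4 -0.2  0.1] q7 1.4
```

```bash
python3 -m inch '[{"translation":[0.5,-0.05,-0.2],"spin":0},{"translation":[0.25,0,0],"spin":0},{"translation":[0,0,0],"spin":0}]'
python3 - <<'E'
from h import *
togo([.5225,.3374,.020],116.9)
E
```

```text
time: 3.62
ee_pos: [0.5226, 0.3375, 0.0199]
eef_rot: [-0.163, 0.685, 0.162, 0.692]
ft_force: [-0.5, 0.1, -0.0]
width: 0.0867
t 3.625 pos [0.5226 0.3375 0.0199] ydir 116.55 xaxis [ 0.0098  0.0016 -1.    ] z [0.895 0.447 0.009] w 0.0867
shift cm [-0.01 -0.01 -0.02] dist 0.02 spin options [np.float64(-0.35), np.float64(179.65)] F [-0.5  0.1 -0. ] q7 1.4
```

```bash
python3 -m inch '[{"translation":[0,0,0],"spin":0},{"translation":[0,0,0],"spin":0},{"translation":[0,0,0],"spin":0},{"translation":[0,0,0],"spin":0},{"translation":[0,0,0],"spin":0},{"translation":[0,0,0],"spin":0},{"translation":[0,0,0],"spin":0},{"translation":[0,0,0],"spin":0}]' 1 40
python3 -m inch '[{"translation":[-2,0,0],"spin":0},{"translation":[-5,0,0],"spin":0},{"translation":[-5,0,0],"spin":0},{"translation":[-5,0,0],"spin":0},{"translation":[0,0,0],"spin":0}]'
python3 - <<'E'
from h import *
togo([.4506,.031,.2],102.5)
E
```

```text
time: 4.62
ee_pos: [0.523, 0.3378, 0.0206]
eef_rot: [-0.162, 0.684, 0.162, 0.692]
ft_force: [-0.2, 0.5, 0.4]
width: 0.0396
time: 5.25
ee_pos: [0.5212, 0.3373, 0.2017]
eef_rot: [-0.162, 0.683, 0.163, 0.693]
ft_force: [-1.2, 0.5, -0.7]
width: 0.0387
t 5.25 pos [0.5212 0.3373 0.2017] ydir 116.53 xaxis [ 0.0131  0.004  -0.9999] z [0.895 0.447 0.013] w 0.0387
shift cm [ -0.04 -24.25 -20.  ] dist 31.43 spin options [np.float64(14.03), np.float64(-165.97)] F [-1.2  0.5 -0.7] q7 1.39
```

```bash
python3 -m inch '[{"translation":[0,-4,-3.3],"spin":0},{"translation":[0,-4,-3.3],"spin":0},{"translation":[0,-4,-3.3],"spin":0},{"translation":[0,-4,-3.3],"spin":0},{"translation":[0,-4,-3.3],"spin":0},{"translation":[0,-4,-3.3],"spin":0},{"translation":[0,0,0],"spin":7},{"translation":[0,0,0],"spin":7},{"translation":[0,0,0],"spin":0}]'
python3 - <<'E'
from h import *
togo([.5006,.031,.1],102.5)
s=r.read_state();im=optics.camera("wrist");cv2.imwrite("pics/w3.png",im[:,:,::-1])
E
```

```text
time: 6.38
ee_pos: [0.4459, 0.0235, 0.2007]
eef_rot: [-0.073, 0.698, 0.077, 0.708]
ft_force: [-0.8, -0.5, -0.6]
width: 0.0392
t 6.375 pos [0.4459 0.0235 0.2007] ydir 102.13 xaxis [ 0.0135  0.0073 -0.9999] z [0.978 0.21  0.015] w 0.0392
shift cm [10.15 -0.46  5.36] dist 11.49 spin options [np.float64(-0.37), np.float64(179.63)] F [-0.8 -0.5 -0.6] q7 1.62
```

View pics/w3.png

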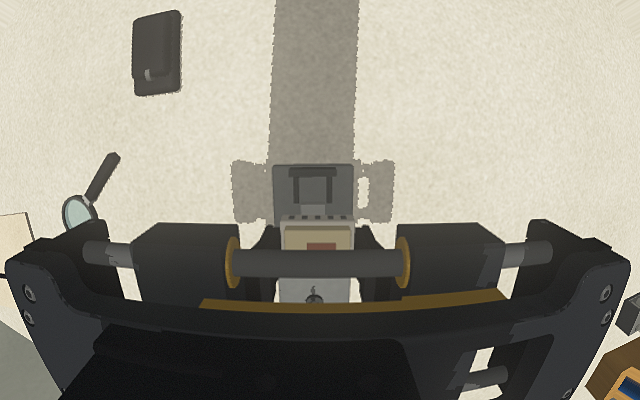

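```bash
python3 - <<'E'
from h import *
crop("pics/w3.png","pics/w3a.png",255,150,120,100,6)
E
```

```text
(no output)
```

View pics/w3a.png

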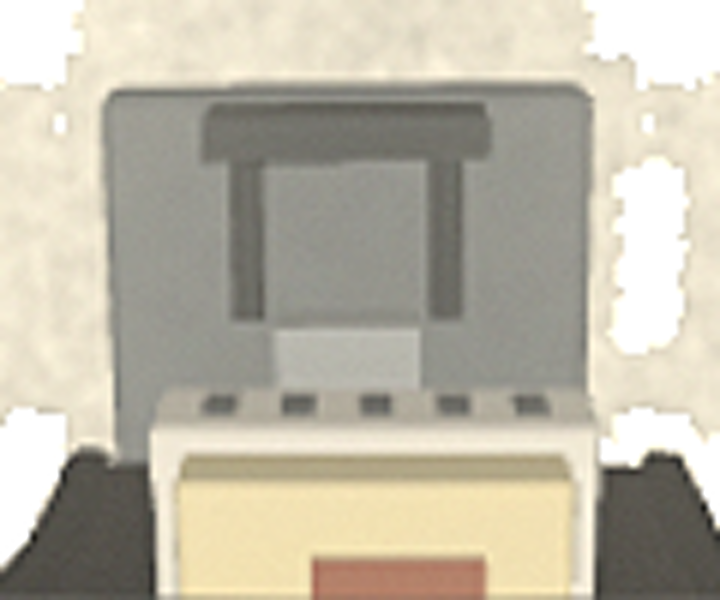

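```bash
cat >> h.py <<'E'
def wtool(uv,xt):
    m=optics.camera_model("wrist");K=m["camera_matrix"];T=m["tool_from_camera"]
    v=(np.asarray(uv)-K[:2,2])/K[0,0];th=np.hypot(*v)
    d=T[:3,:3]@np.array([*(v/th*np.sin(th)),np.cos(th)]);c=T[:3,3]
    return c+d*(xt-c[0])/d[0]
E
python3 - <<'E'
from h import *
s=r.read_state();M=R.from_quat(s["eef_rot"]).as_matrix()
g=lambda u,v:(255+u/6-.4,150+v/6-.4)
print("block")
for uv,x in (((152,425),.0086),((598,422),.0086),((160,390),.0206),((588,390),.0206),((180,480),.0006),((572,480),.0006)): print((wtool(g(*uv),x)*1000).round(1))
print("plate")
for uv in ((107,95),(590,92),(118,400),(587,380),(107,150),(589,150)):
    p=wplane(g(*uv),.014,s["ee_pos"],s["eef_rot"]);print(p.round(4),(M.T@(p-s["ee_pos"])*1000).round(1))
for l,(x,y) in {"a":(-73,45),"b":(-73,-45)}.items():
    print(l)
E
```

```text
block
[  8.6 -19.8 -15.9]
[  8.6  19.4 -16.2]
[ 20.6 -20.5 -15.3]
[ 20.6  19.8 -15.3]
[  0.6 -16.6 -13.8]
[  0.6  16.3 -13.8]
plate
[ 0.4407 -0.0266  0.014 ] [186.2 -48.8 -18.5]
[0.4217 0.0589 0.014 ] [186.6  38.8 -18.9]
[ 0.4977 -0.0142  0.014 ] [187.1 -48.8  39.8]
[0.4751 0.0715 0.014 ] [187.4  39.8  35.9]
[ 0.4507 -0.0247  0.014 ] [186.4 -49.1  -8.3]
[0.4322 0.0612 0.014 ] [186.8  38.9  -8.2]
a
b
```

```bash
python3 -m inch '[{"translation":[2,-0.2,2.8],"spin":-0.4},{"translation":[4,-0.2,2.8],"spin":0},{"translation":[3.9,0,0],"spin":0},{"translation":[0,0,0],"spin":0}]'
python3 - <<'E'
from h import *
togo([.5027,.0317,.095],102.5)
for n in ("side","wrist"):
    im=optics.camera(n);cv2.imwrite(f"pics/{n}4.png",im[:,:,::-1])
crop("pics/wrist4.png","pics/w4a.png",255,150,120,100,6)
crop("pics/side4.png","pics/s4a.png",270,150,130,110,6)
E
```

```text
time: 6.92
ee_pos: [0.5051, 0.0345, 0.1011]
eef_rot: [-0.081, 0.696, 0.085, 0.708]
ft_force: [-0.5, 0.4, 0.4]
width: 0.0392
t 6.925 pos [0.5051 0.0345 0.1011] ydir 103.47 xaxis [ 0.0156  0.0082 -0.9998] z [0.972 0.233 0.017] w 0.0392
shift cm [ 0.61 -0.22 -0.31] dist 0.72 spin options [np.float64(0.97), np.float64(-179.03)] F [-0.5  0.4  0.4] q7 1.7
```

View pics/w4a.png

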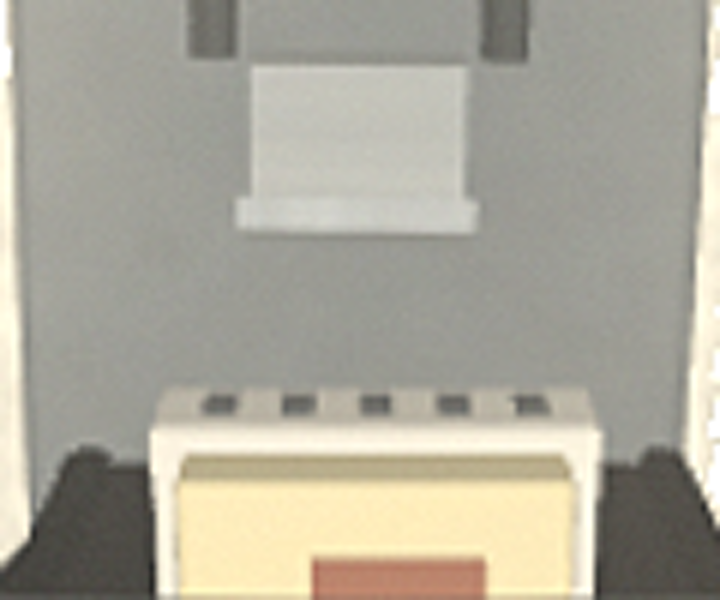

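View pics/s4a.png

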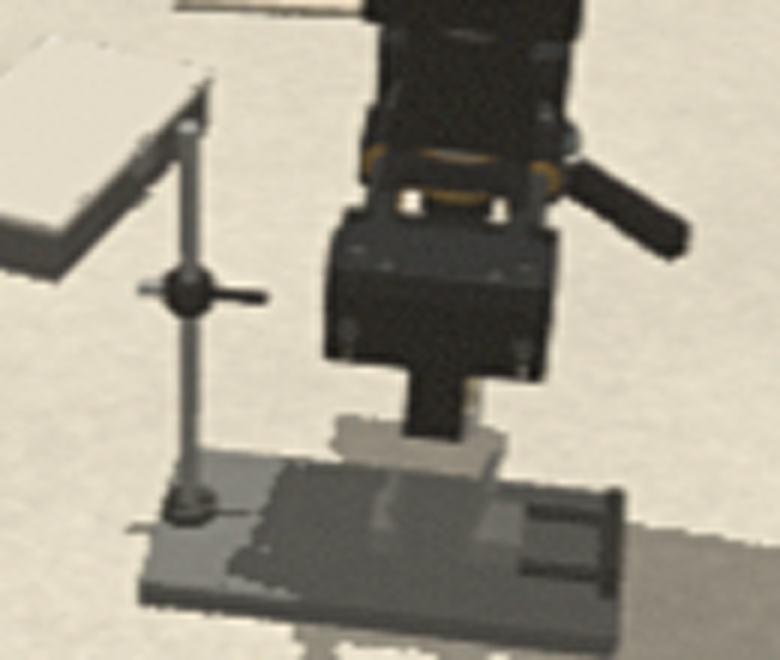

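```bash
python3 - <<'E'
from h import *
s=r.read_state();M=R.from_quat(s["eef_rot"]).as_matrix()
g=lambda u,v:(255+u/6-.4,150+v/6-.4)
seat=np.array([.501,.0313,.014]);a=np.radians(12.5);X=np.array([np.cos(a),np.sin(a),0]);Y=np.array([-X[1],X[0],0])
for uv in ((238,198),(478,198),(235,235),(480,235)):
    p=wplane(g(*uv),.051,s["ee_pos"],s["eef_rot"]);d=p-seat;print((M.T@(p-s["ee_pos"])*1000).round(1),"seatfr",(d@X*1000).round(1),(d@Y*1000).round(1))
print("plate sides")
for uv in ((14,150),(703,150),(25,350),(694,350)):
    p=wplane(g(*uv),.014,s["ee_pos"],s["eef_rot"]);d=p-seat;print("seatfr",(d@X*1000).round(1),(d@Y*1000).round(1))
for z in (.051,):
  for x in (-18,-20):
    p=seat+X*x/1000;p[2]=z; print(x,((wproj(p,s["ee_pos"],s["eef_rot"])-[255,150]+.4)*6).round(0))
b=s["ee_pos"]+M@np.array([.0106,-.0002,-.0014]);d=b-seat;print("block",(d@X*1000).round(1),(d@Y*1000).round(1),"yaw")
E
```

```text
[ 52.7 -15.2 -27.1] seatfr -18.8 -13.4
[ 52.8  11.  -27.1] seatfr -19.2 12.8
[ 52.8 -15.6 -22.9] seatfr -14.7 -13.7
[ 52.9  11.3 -22.9] seatfr -15.1 13.1
plate sides
seatfr -16.3 -45.2
seatfr -17.6 44.4
seatfr 10.9 -44.6
seatfr 9.6 44.9
-18 [361. 207.]
-20 [361. 189.]
block 5.6 1.8 yaw
```

```bash
python3 - <<'E'
from h import *
s=r.read_state()
g=lambda p:((wproj(p,s["ee_pos"],s["eef_rot"])-[255,150]+.4)*6).round(0)
seat=np.array([.501,.0313,.014]);a=np.radians(12.5);X=np.array([np.cos(a),np.sin(a),0])
for x,z in ((-10,0),(-10,12),(-18,37),(-20,37),(-22,37),(-13,0),(-14,12),(-10,14)):
    p=seat+X*x/1000;p[2]+=z/1000;print(x,z,g(p))
E
```

```text
-10 0 [360. 201.]
-10 12 [360. 223.]
-18 37 [361. 207.]
-20 37 [361. 189.]
-22 37 [361. 171.]
-13 0 [361. 179.]
-14 12 [361. 192.]
-10 14 [360. 227.]
```

```bash
python3 -m inch '[{"translation":[0,-0.18,-0.4],"spin":0.4},{"translation":[0,0,0],"spin":0}]'
python3 - <<'E'
from h import *
togo([.5027,.0317,.075],102.5)
s=r.read_state();M=R.from_quat(s["eef_rot"]).as_matrix()
seat=np.array([.501,.0313,.014]);a=np.radians(12.5);X=np.array([np.cos(a),np.sin(a),0]);Y=np.array([-X[1],X[0],0])
b=s["ee_pos"]+M@np.array([.0106,-.0002,-.0014]);d=b-seat;print("block",(d@X*1000).round(1),(d@Y*1000).round(1))
E
```

```text
time: 7.28
ee_pos: [0.5049, 0.0321, 0.1075]
eef_rot: [-0.077, 0.693, 0.083, 0.712]
ft_force: [-0.1, -0.5, -0.7]
width: 0.0393
t 7.275 pos [0.5049 0.0321 0.1075] ydir 103.04 xaxis [ 0.0257  0.0108 -0.9996] z [0.974 0.225 0.027] w 0.0393
shift cm [ 3.24 -0.   -0.31] dist 3.26 spin options [np.float64(0.54), np.float64(-179.46)] F [-0.1 -0.5 -0.7] q7 1.7
block 2.8 -0.3
```

```bash
python3 -m inch '[{"translation":[0.6,0,-0.1],"spin":0},{"translation":[0.6,0,-0.1],"spin":0},{"translation":[0.6,0,-0.1],"spin":0},{"translation":[0.6,0,0],"spin":0},{"translation":[0,0,0],"spin":0},{"translation":[0,0,0],"spin":0}]'
cat > b.py <<'E'
from h import *
togo([.5027,.0317,.0346],103)
s=r.read_state();M=R.from_quat(s["eef_rot"]).as_matrix()
seat=np.array([.501,.0313,.014]);a=np.radians(12.5);X=np.array([np.cos(a),np.sin(a),0]);Y=np.array([-X[1],X[0],0])
b=s["ee_pos"]+M@np.array([.0106,-.0002,-.0014]);d=b-seat;print("block",(d@X*1000).round(1),(d@Y*1000).round(1),(d[2]*1000).round(1))
E
python3 b.py
```

```text
time: 8.02
ee_pos: [0.5026, 0.0317, 0.0826]
eef_rot: [-0.077, 0.693, 0.083, 0.712]
ft_force: [-0.9, 0.3, 0.1]
width: 0.0393
t 8.025 pos [0.5026 0.0317 0.0826] ydir 103.05 xaxis [ 0.0269  0.0113 -0.9996] z [0.974 0.226 0.029] w 0.0393
shift cm [ 4.79 -0.03 -0.13] dist 4.8 spin options [np.float64(0.05), np.float64(-179.95)] F [-0.9  0.3  0.1] q7 1.71
block 0.6 -0.1 57.9
```

```bash
python3 -m inch '[{"translation":[0.6,0,-0.01],"spin":0},{"translation":[0.6,0,-0.01],"spin":0},{"translation":[0.5,0,-0.01],"spin":0},{"translation":[0,0,0],"spin":0},{"translation":[0,0,0],"spin":0}]'
python3 b.py; python3 - <<'E'
from h import *
for n in ("side","wrist"):
    im=optics.camera(n);cv2.imwrite(f"pics/{n}5.png",im[:,:,::-1])
crop("pics/wrist5.png","pics/w5a.png",255,150,120,100,6)
crop("pics/side5.png","pics/s5a.png",300,200,90,70,8)
E
```

```text
time: 8.65
ee_pos: [0.5029, 0.0319, 0.0644]
eef_rot: [-0.078, 0.693, 0.083, 0.712]
ft_force: [-0.6, 0.7, -0.1]
width: 0.0395
t 8.65 pos [0.5029 0.0319 0.0644] ydir 103.06 xaxis [ 0.0269  0.0112 -0.9996] z [0.974 0.226 0.029] w 0.0395
shift cm [ 2.97 -0.03 -0.11] dist 2.98 spin options [np.float64(0.06), np.float64(-179.94)] F [-0.6  0.7 -0.1] q7 1.71
block 0.9 -0.0 39.7
```

View pics/w5a.png

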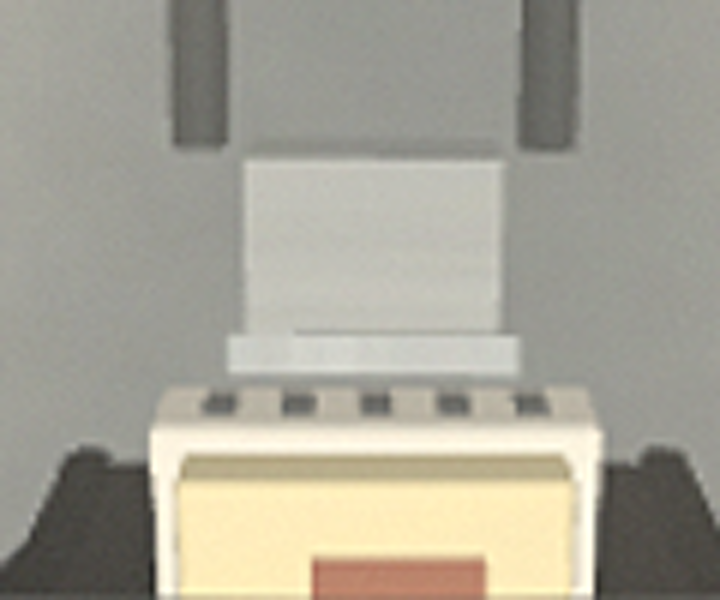

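View pics/s5a.png

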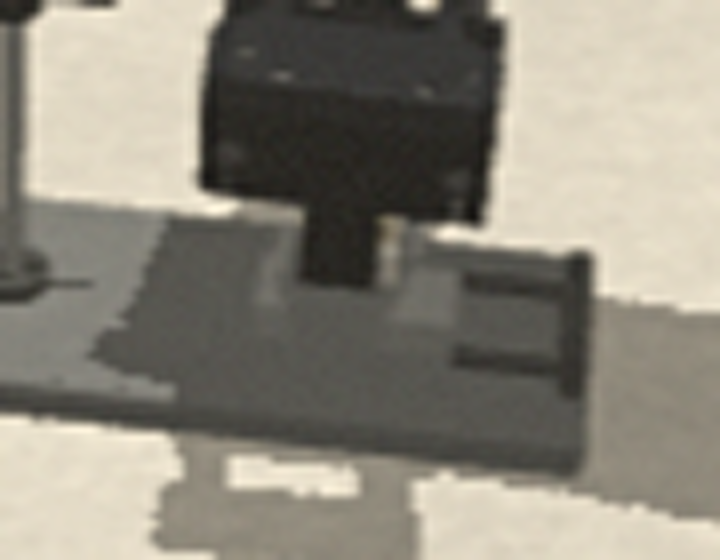

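```bash
python3 - <<'E'
from h import *
s=r.read_state()
g=lambda p:((wproj(p,s["ee_pos"],s["eef_rot"])-[255,150]+.4)*6).round(0)
seat=np.array([.501,.0313,.014]);a=np.radians(13),;a=a[0];X=np.array([np.cos(a),np.sin(a),0])
for x,z in ((-10,0),(-10,12),(-18,37),(-20,37),(-21,37)):
    p=seat+X*x/1000;p[2]+=z/1000;print(x,z,g(p))
E
```

```text
-10 0 [373. 325.]
-10 12 [374. 360.]
-18 37 [375. 363.]
-20 37 [375. 342.]
-21 37 [375. 331.]
```

```bash
python3 -m inch '[{"translation":[0.5,0,0],"spin":0},{"translation":[0.5,0,0],"spin":0},{"translation":[0.4,0,0],"spin":0},{"translation":[0.3,0,0],"spin":0}]'; python3 b.py
```

```text
time: 9.25
ee_pos: [0.5041, 0.0322, 0.0476]
eef_rot: [-0.077, 0.692, 0.083, 0.713]
ft_force: [-10.1, -1.9, 15.0]
width: 0.0392
t 9.25 pos [0.5041 0.0322 0.0476] ydir 103.05 xaxis [ 0.0283  0.0118 -0.9995] z [0.974 0.226 0.03 ] w 0.0392
shift cm [ 1.3  -0.02 -0.19] dist 1.31 spin options [np.float64(0.05), np.float64(-179.95)] F [-10.1  -1.9  15. ] q7 1.72
block 2.1 0.0 23.0
```

```bash
python3 -m inch '[{"translation":[0.3,0,0],"spin":0},{"translation":[0.3,0,0],"spin":0},{"translation":[0.2,0,0],"spin":0}]'; python3 b.py
```

```text
time: 9.62
ee_pos: [0.5032, 0.0319, 0.039]
eef_rot: [-0.077, 0.693, 0.083, 0.712]
ft_force: [-1.0, 0.4, 2.4]
width: 0.0395
t 9.625 pos [0.5032 0.0319 0.039 ] ydir 103.02 xaxis [ 0.0257  0.0116 -0.9996] z [0.974 0.225 0.028] w 0.0395
shift cm [ 0.44 -0.01 -0.07] dist 0.44 spin options [np.float64(0.02), np.float64(-179.98)] F [-1.   0.4  2.4] q7 1.73
block 1.2 -0.1 14.4
```

```bash
python3 -m inch '[{"translation":[0.2,0,0],"spin":0},{"translation":[0.2,0,0],"spin":0},{"translation":[0.2,0,0],"spin":0},{"translation":[0.2,0,0],"spin":0}]'; python3 b.py
```

```text
time: 10.12
ee_pos: [0.5035, 0.032, 0.0341]
eef_rot: [-0.077, 0.693, 0.084, 0.712]
ft_force: [-18.2, -2.3, 44.0]
width: 0.0394
t 10.125 pos [0.5035 0.032  0.0341] ydir 103.02 xaxis [ 0.0244  0.0127 -0.9996] z [0.974 0.225 0.027] w 0.0394
shift cm [-0.05 -0.01 -0.09] dist 0.1 spin options [np.float64(0.02), np.float64(-179.98)] F [-18.2  -2.3  44. ] q7 1.73
block 1.5 0.0 9.5
```

```bash
python3 -m inch '[{"translation":[0,0,0],"spin":0},{"translation":[0,0,0],"spin":0},{"translation":[0,0,0],"spin":0},{"translation":[0,0,0],"spin":0},{"translation":[0,0,0],"spin":0}]' 0.2; python3 b.py
```

```text
time: 10.75
ee_pos: [0.5034, 0.0321, 0.0337]
eef_rot: [-0.077, 0.693, 0.084, 0.712]
ft_force: [-0.0, 0.0, 1.1]
width: 0.0688
t 10.75 pos [0.5034 0.0321 0.0337] ydir 103.05 xaxis [ 0.0243  0.0126 -0.9996] z [0.974 0.226 0.027] w 0.0688
shift cm [-0.09 -0.03 -0.08] dist 0.12 spin options [np.float64(0.05), np.float64(-179.95)] F [-0.   0.   1.1] q7 1.73
block 1.4 0.2 9.1
```

Released. Rise, moving back (tool −z) when higher, then look.

```bash
python3 -m inch '[{"translation":[-1,0,0],"spin":0},{"translation":[-2,0,0],"spin":0},{"translation":[-4,0,0],"spin":0},{"translation":[-4,0,0],"spin":0},{"translation":[-4,0,0],"spin":0},{"translation":[-3,0,0],"spin":0},{"translation":[0,0,0],"spin":0},{"translation":[0,0,0],"spin":0}]' 0; python3 b.py;  python3 - <<'E'
from h import *
for n in ("side","wrist"):
    im=optics.camera(n);cv2.imwrite(f"pics/{n}6.png",im[:,:,::-1])
crop("pics/wrist6.png","pics/w6a.png",255,110,120,100,6)
crop("pics/side6.png","pics/s6a.png",290,170,100,90,7)
E
```

```text
time: 11.75
ee_pos: [0.4983, 0.0292, 0.2231]
eef_rot: [-0.077, 0.693, 0.083, 0.712]
ft_force: [-0.8, 0.3, -0.2]
width: 0.0871
t 11.75 pos [0.4983 0.0292 0.2231] ydir 102.99 xaxis [ 0.0262  0.0127 -0.9996] z [0.974 0.224 0.028] w 0.0871
shift cm [18.85  0.03 -0.05] dist 18.85 spin options [np.float64(-0.01), np.float64(179.99)] F [-0.8  0.3 -0.2] q7 1.67
block -4.2 -1.6 198.4
```

View pics/w6a.png

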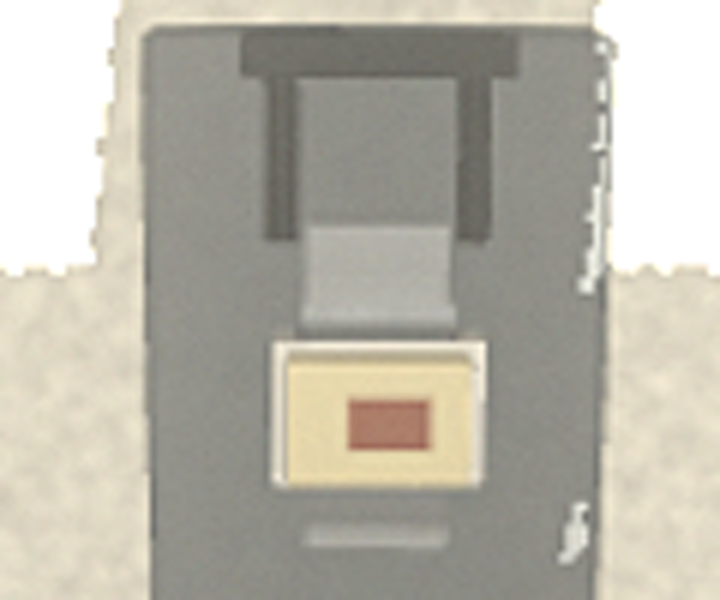

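View pics/s6a.png

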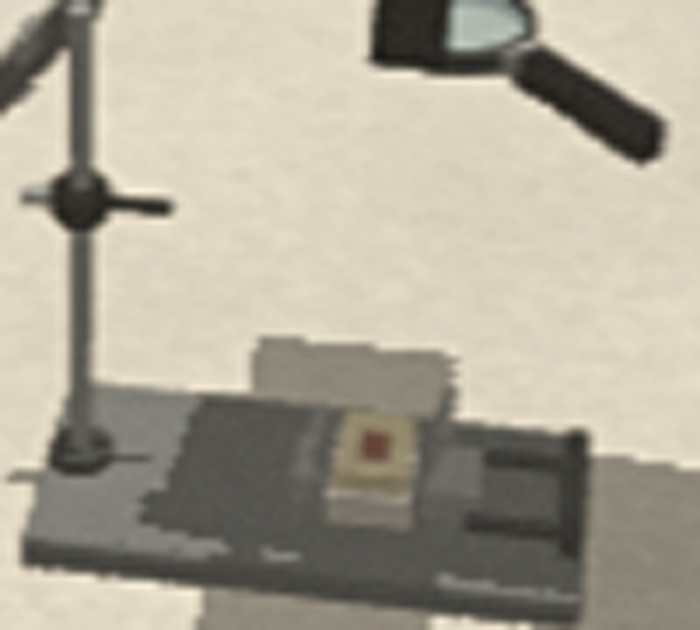

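```bash
python3 - <<'E'
from h import *
s=r.read_state()
g=lambda u,v:(255+u/6-.4,110+v/6-.4)
print("wax", np.mean([wplane(g(*uv),.034,s["ee_pos"],s["eef_rot"]) for uv in ((288,362),(474,362),(474,486),(288,486))],0))
print("wax side", onplane("side",(290+375/7-.4,170+447/7-.4),.034))
seat=np.array([.5022,.0316,.014]);a=np.radians(13);X=np.array([np.cos(a),np.sin(a),0])
for h in (.11,.115,.12,.125):
    p=seat+.07*X;p[2]=h;q=seat+.1*X;q[2]=h;print(h,(proj("side",p)-[290,170]+.4)*7,"post",(proj("side",q)-[290,170]+.4)*7)
q[2]=.189;print("posttop",(proj("side",q)-[290,170]+.4)*7, proj("side",q)); q[2]=.014;print("base",(proj("side",q)-[290,170]+.4)*7)
E
python3 -m inch '[{"translation":[0,-4.7,-0.9],"spin":0},{"translation":[0,-4.7,-0.9],"spin":0},{"translation":[0,-4.7,-0.9],"spin":0},{"translation":[0,-4.7,-0.9],"spin":0},{"translation":[0,-4.7,-0.9],"spin":0},{"translation":[0,-4.7,-0.9],"spin":0},{"translation":[0,0,0],"spin":9.2},{"translation":[0,0,0],"spin":9.2},{"translation":[0,0,0],"spin":9.2},{"translation":[0,0,0],"spin":9.2},{"translation":[0,0,0],"spin":9.2},{"translation":[0,0,0],"spin":0},{"translation":[0,0,0],"spin":0}]'
python3 - <<'E'
from h import *
togo([.511,-.262,.15],57)
s=r.read_state();im=optics.camera("wrist");cv2.imwrite("pics/w7.png",im[:,:,::-1])
E
```

```text
wax [0.50163136 0.0321128  0.034     ]
wax side [0.50190226 0.03348593 0.034     ]
0.11 [172.48646729 233.03405486] post [ 80.46584628 223.9942959 ]
0.115 [172.76560685 219.99946182] post [ 80.45759343 210.97992564]
0.12 [173.04649562 206.88318748] post [ 80.44928906 197.88430428]
0.125 [173.32915013 193.68446164] post [ 80.44093268 184.70666855]
posttop [80.32915594  8.43970987] [301.07559371 170.80567284]
base [ 80.61492954 459.09198222]
time: 13.48
ee_pos: [0.5036, -0.2656, 0.2058]
eef_rot: [0.212, 0.676, -0.202, 0.676]
ft_force: [0.5, -0.6, 0.9]
width: 0.0868
t 13.475 pos [ 0.5036 -0.2656  0.2058] ydir 55.93 xaxis [ 0.0029  0.013  -0.9999] z [ 0.828 -0.56  -0.005] w 0.0868
shift cm [5.58 0.65 0.44] dist 5.64 spin options [np.float64(-1.07), np.float64(178.93)] F [ 0.5 -0.6  0.9] q7 1.52
```

View pics/w7.png

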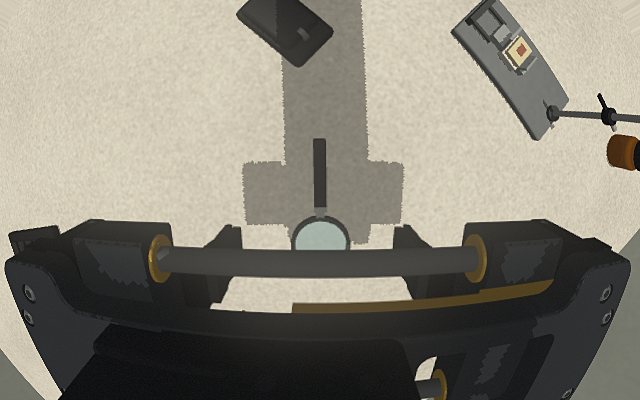

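```bash
python3 - <<'E'
from h import *
crop("pics/w7.png","pics/w7a.png",280,130,80,125,5)
E
```

```text
(no output)
```

View pics/w7a.png

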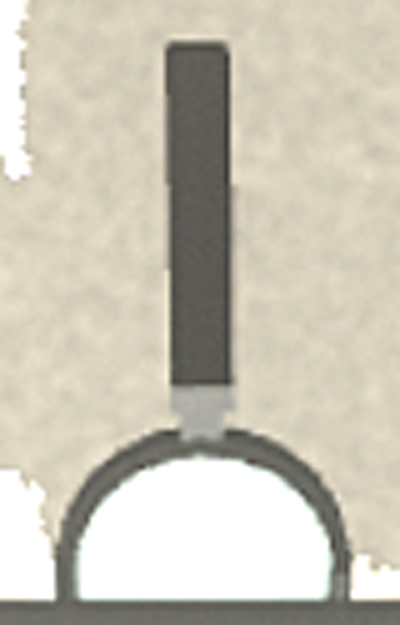

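```bash
python3 - <<'E'
from h import *
s=r.read_state();M=R.from_quat(s["eef_rot"]).as_matrix()
g=lambda u,v:(280+u/5-.4,130+v/5-.4)
P=[wplane(g(*uv),.018,s["ee_pos"],s["eef_rot"]) for uv in ((197,48),(201,384))]
for p in P: print(p.round(4),(M.T@(p-s["ee_pos"])*1000).round(1))
d=P[1]-P[0];L=np.linalg.norm(d);print(L,np.degrees(np.arctan2(d[1],d[0])))
grip=P[0]+d/L*(.056);print("grip",grip, "alt",P[1]-d/L*.026)
print("lens",grip+d/L*.07,"rim",wplane(g(204,428),.012,s["ee_pos"],s["eef_rot"]))
togo([grip[0],grip[1],.028],np.degrees(np.arctan2(d[1],d[0]))+90)
E
```

```text
[ 0.4667 -0.235   0.018 ] [188.1   2.4 -46.7]
[ 0.5292 -0.2761  0.018 ] [187.7   3.4  28.1]
0.07478380952695046 -33.32455435008921
grip [ 0.51351487 -0.26578069  0.018     ] alt [ 0.50748523 -0.26181626  0.018     ]
lens [ 0.57200491 -0.30423736  0.018     ] rim [ 0.53980528 -0.28224016  0.012     ]
t 13.525 pos [ 0.5035 -0.2656  0.2058] ydir 55.91 xaxis [ 0.0029  0.013  -0.9999] z [ 0.828 -0.56  -0.005] w 0.087
shift cm [17.78  0.32  0.92] dist 17.81 spin options [np.float64(-0.77), np.float64(179.23)] F [-0.1 -0.4 -1.1] q7 1.52
```

```bash
python3 -m inch '[{"translation":[4,0.25,0.65],"spin":-0.8},{"translation":[4,0,0],"spin":0},{"translation":[3,0,0],"spin":0},{"translation":[2,0,0],"spin":0},{"translation":[0.5,0,0],"spin":0},{"translation":[0,0,0],"spin":0},{"translation":[0,0,0],"spin":0}]'
python3 - <<'E'
from h import *
togo([.511,-.2635,.020],56.7)
s=r.read_state();im=optics.camera("wrist");cv2.imwrite("pics/w8.png",im[:,:,::-1])
crop("pics/w8.png","pics/w8a.png",260,120,120,120,5)
E
```

```text
time: 14.4
ee_pos: [0.5123, -0.2659, 0.0684]
eef_rot: [0.203, 0.678, -0.193, 0.68]
ft_force: [-0.1, 0.1, -0.2]
width: 0.087
t 14.4 pos [ 0.5123 -0.2659  0.0684] ydir 57.5 xaxis [ 0.0059  0.0125 -0.9999] z [ 0.843 -0.537 -0.002] w 0.087
shift cm [ 4.84  0.07 -0.23] dist 4.85 spin options [np.float64(0.8), np.float64(-179.2)] F [-0.1  0.1 -0.2] q7 1.63
```

View pics/w8a.png

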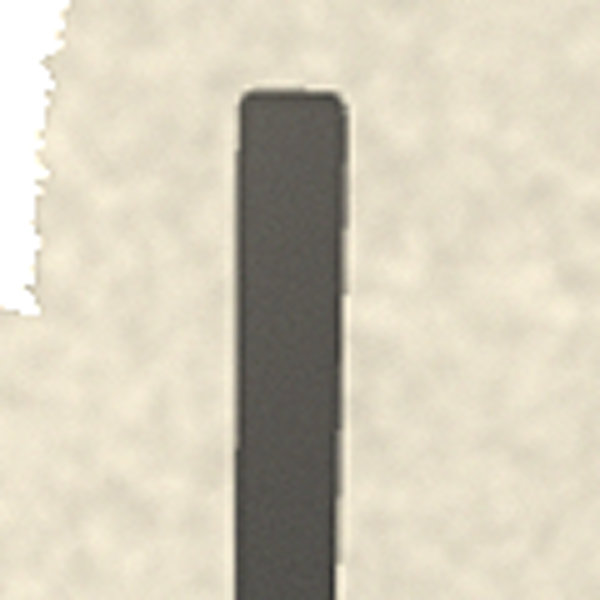

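```bash
python3 - <<'E'
from h import *
s=r.read_state();M=R.from_quat(s["eef_rot"]).as_matrix()
g=lambda u,v:(260+u/5-.4,120+v/5-.4)
P=[wplane(g(*uv),.018,s["ee_pos"],s["eef_rot"]) for uv in ((293,92),(289,350),(286,590))]
for p in P: print(p.round(4),(M.T@(p-s["ee_pos"])*1000).round(1))
d=P[2]-P[0];L=np.linalg.norm(d);a=np.degrees(np.arctan2(d[1],d[0]));print(a)
grip=P[0]+d/L*(.056);print("grip",grip);togo([grip[0],grip[1],.02],a+90)
E
```

```text
[ 0.4656 -0.2344  0.018 ] [ 50.6   0.8 -56.3]
[ 0.4935 -0.2527  0.018 ] [ 50.6   0.3 -22.9]
[ 0.5215 -0.271   0.018 ] [50.5 -0.1 10.6]
-33.2614773283017
grip [ 0.51245191 -0.26508539  0.018     ]
t 14.45 pos [ 0.5123 -0.2659  0.0685] ydir 57.5 xaxis [ 0.0062  0.0125 -0.9999] z [ 0.843 -0.537 -0.001] w 0.087
shift cm [ 4.85  0.01 -0.03] dist 4.85 spin options [np.float64(0.76), np.float64(-179.24)] F [ 0.7 -0.1 -0.6] q7 1.63
```

```bash
python3 -m inch '[{"translation":[1.5,0.03,-0.05],"spin":0.8},{"translation":[1.3,0,0],"spin":0},{"translation":[0.7,0,0],"spin":0},{"translation":[0.5,0,0],"spin":0},{"translation":[0.3,0,0],"spin":0},{"translation":[0,0,0],"spin":0},{"translation":[0,0,0],"spin":0}]'
python3 - <<'E'
from h import *
togo([.512,-.2647,.020],56.7)
E
```

```text
time: 15.32
ee_pos: [0.5128, -0.2649, 0.0232]
eef_rot: [0.208, 0.676, -0.198, 0.679]
ft_force: [1.3, -0.1, -0.7]
width: 0.0867
t 15.325 pos [ 0.5128 -0.2649  0.0232] ydir 56.67 xaxis [ 0.0073  0.0122 -0.9999] z [ 0.835 -0.55  -0.001] w 0.0867
shift cm [ 0.32 -0.03 -0.08] dist 0.33 spin options [np.float64(-0.03), np.float64(179.97)] F [ 1.3 -0.1 -0.7] q7 1.65
```

```bash
python3 -m inch '[{"translation":[0.3,0,-0.05],"spin":0},{"translation":[0,0,0],"spin":0}]'
python3 -m inch '[{"translation":[0,0,0],"spin":0},{"translation":[0,0,0],"spin":0},{"translation":[0,0,0],"spin":0},{"translation":[0,0,0],"spin":0},{"translation":[0,0,0],"spin":0},{"translation":[0,0,0],"spin":0},{"translation":[0,0,0],"spin":0},{"translation":[0,0,0],"spin":0},{"translation":[0,0,0],"spin":0}]' 1 50
python3 - <<'E'
from h import *
togo([.512,-.2647,.020],56.7)
E
```

```text
time: 15.58
ee_pos: [0.5126, -0.2646, 0.0203]
eef_rot: [0.208, 0.676, -0.198, 0.679]
ft_force: [0.3, -0.3, 0.1]
width: 0.0866
time: 16.7
ee_pos: [0.5128, -0.2647, 0.0206]
eef_rot: [0.208, 0.676, -0.198, 0.679]
ft_force: [0.3, 0.4, 0.6]
width: 0.0136
t 16.7 pos [ 0.5128 -0.2647  0.0206] ydir 56.66 xaxis [ 0.0083  0.012  -0.9999] z [ 0.835 -0.55   0.   ] w 0.0136
shift cm [ 0.06 -0.04 -0.06] dist 0.09 spin options [np.float64(-0.04), np.float64(179.96)] F [0.3 0.4 0.6] q7 1.65
```

```bash
python3 -m inch '[{"translation":[-1,0,0],"spin":0},{"translation":[-2,0,0],"spin":0},{"translation":[-3,0,0],"spin":0},{"translation":[-3,0,0],"spin":0},{"translation":[-3,0,0],"spin":0},{"translation":[-3,0,0],"spin":0},{"translation":[-2,0,0],"spin":0},{"translation":[-1,0,0],"spin":0},{"translation":[0,0,0],"spin":0},{"translation":[0,0,0],"spin":0}]'
python3 - <<'E'
from h import *
togo([.4446,.0702,.2],56.7)
s=r.read_state();im=optics.camera("wrist");cv2.imwrite("pics/w9.png",im[:,:,::-1])
im=optics.camera("side");cv2.imwrite("pics/s9.png",im[:,:,::-1])
E
```

```text
time: 17.95
ee_pos: [0.5101, -0.2681, 0.2153]
eef_rot: [0.209, 0.674, -0.199, 0.68]
ft_force: [-0.3, -0.1, -0.9]
width: 0.0135
t 17.95 pos [ 0.5101 -0.2681  0.2153] ydir 56.52 xaxis [ 0.0131  0.0109 -0.9999] z [ 0.834 -0.552  0.005] w 0.0135
shift cm [  1.81  24.58 -24.13] dist 34.49 spin options [np.float64(-0.18), np.float64(179.82)] F [-0.3 -0.1 -0.9] q7 1.54
```

View pics/w9.png

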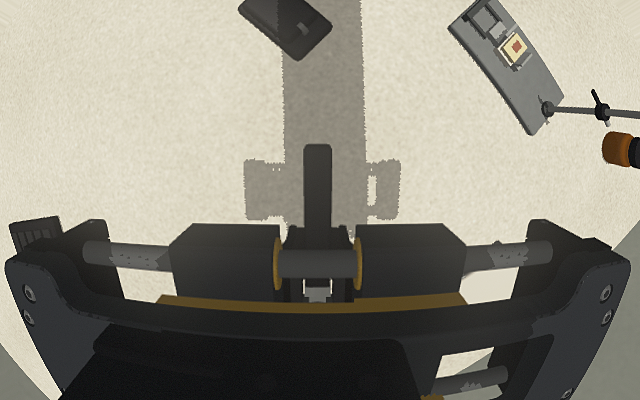

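View pics/s9.png

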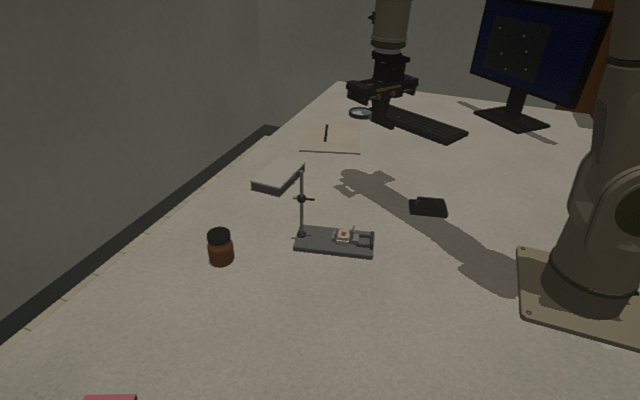

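Loupe held, aligned with the tool. Carry it over.

```bash
python3 -m inch '[{"translation":[0,1.5,-1.5],"spin":0},{"translation":[0,2.5,-2.5],"spin":0},{"translation":[0,2.9,-2.9],"spin":0},{"translation":[0,2.9,-2.9],"spin":0},{"translation":[0,2.9,-2.9],"spin":0},{"translation":[0,2.9,-2.8],"spin":0},{"translation":[0,2.9,-2.8],"spin":0},{"translation":[0,2.5,-2.3],"spin":0},{"translation":[0,1.5,-1.5],"spin":0},{"translation":[0,0.5,-0.5],"spin":0},{"translation":[0,0,0],"spin":0},{"translation":[0,0,0],"spin":0}]'
python3 - <<'E'
from h import *
togo([.4446,.0702,.1345],56.7)
s=r.read_state()
im=optics.camera("side");cv2.imwrite("pics/s10.png",im[:,:,::-1])
im=optics.camera("top");cv2.imwrite("pics/t10.png",im[:,:,::-1])
crop("pics/s10.png","pics/s10a.png",250,100,180,170,4)
crop("pics/t10.png","pics/t10a.png",230,140,160,140,5)
E
```

```text
time: 19.55
ee_pos: [0.4431, 0.056, 0.2106]
eef_rot: [0.207, 0.677, -0.202, 0.676]
ft_force: [0.4, -0.3, -1.0]
width: 0.0138
t 19.55 pos [0.4431 0.056  0.2106] ydir 56.35 xaxis [ 0.001   0.0069 -1.    ] z [ 0.832 -0.554 -0.003] w 0.0138
shift cm [ 7.62  1.22 -0.64] dist 7.74 spin options [np.float64(-0.35), np.float64(179.65)] F [ 0.4 -0.3 -1. ] q7 0.75
```

View pics/s10a.png

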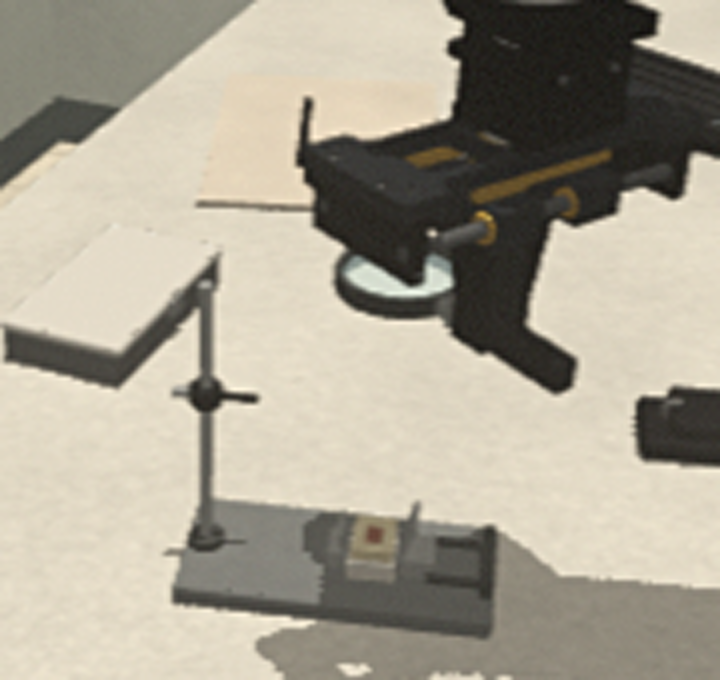

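View pics/t10a.png

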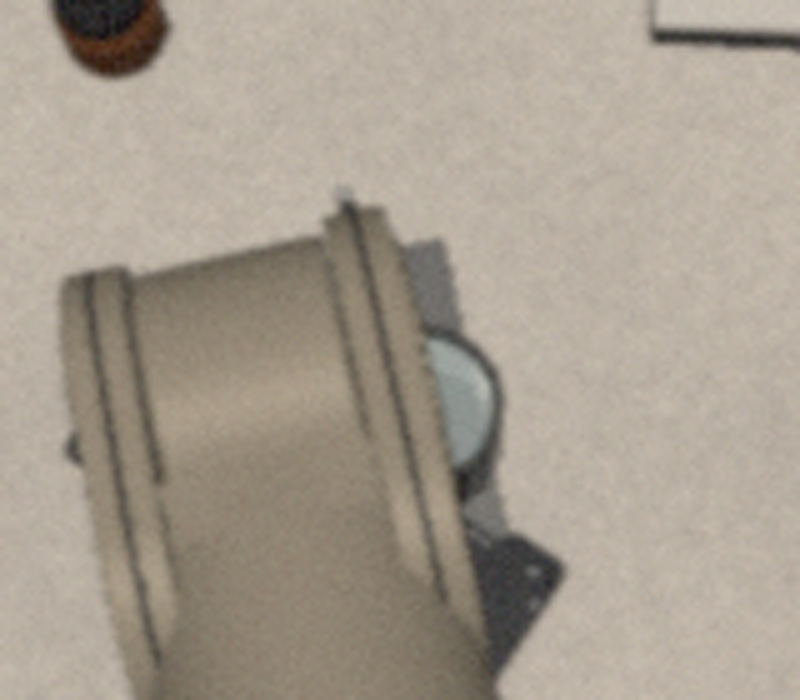

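```bash
python3 -m inch '[{"translation":[0.5,0.6,-0.3],"spin":0},{"translation":[1.5,0.6,-0.3],"spin":0},{"translation":[1.5,0,0],"spin":0},{"translation":[1.5,0,0],"spin":0},{"translation":[1,0,0],"spin":0},{"translation":[0.5,0,0],"spin":0},{"translation":[0,0,0],"spin":0},{"translation":[0,0,0],"spin":0}]'
python3 - <<'E'
from h import *
togo([.4446,.0702,.1335],56.7)
s=r.read_state()
im=optics.camera("side");cv2.imwrite("pics/s11.png",im[:,:,::-1])
im=optics.camera("wrist");cv2.imwrite("pics/w11.png",im[:,:,::-1])
im=optics.camera("top");cv2.imwrite("pics/t11.png",im[:,:,::-1])
crop("pics/s11.png","pics/s11a.png",280,130,120,120,6)
crop("pics/t11.png","pics/t11a.png",280,180,80,80,8)
E
```

```text
time: 20.65
ee_pos: [0.4446, 0.0697, 0.1402]
eef_rot: [0.207, 0.677, -0.203, 0.676]
ft_force: [-0.1, 0.0, -1.1]
width: 0.0134
t 20.65 pos [0.4446 0.0697 0.1402] ydir 56.26 xaxis [-4.0e-04  6.2e-03 -1.0e+00] z [ 0.832 -0.555 -0.004] w 0.0134
shift cm [ 0.67  0.04 -0.03] dist 0.67 spin options [np.float64(-0.44), np.float64(179.56)] F [-0.1  0.  -1.1] q7 0.74
```

View pics/s11a.png

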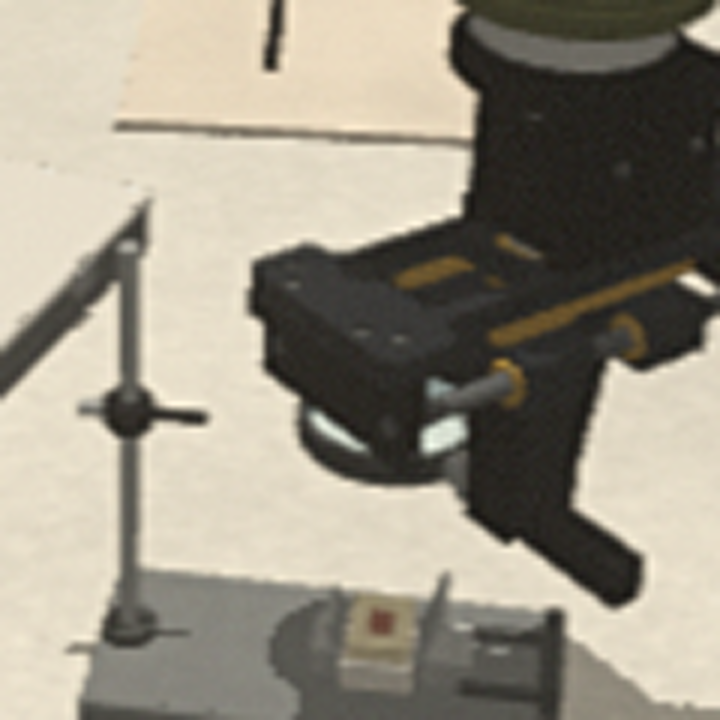

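View pics/t11a.png

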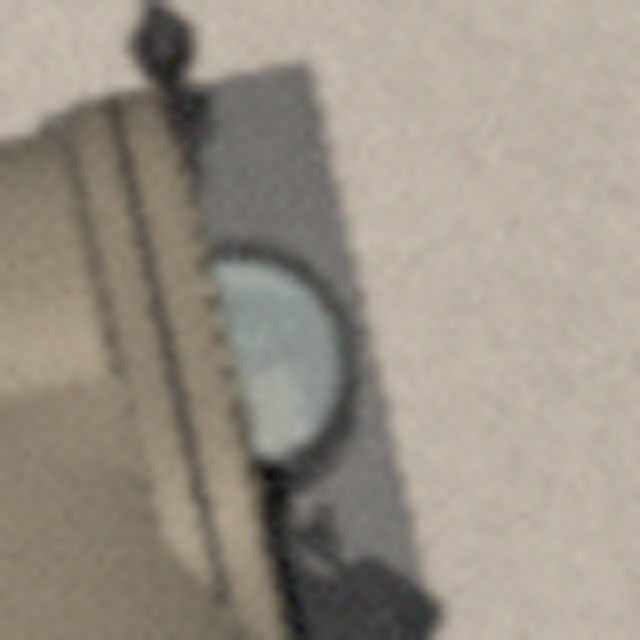

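View pics/w11.png

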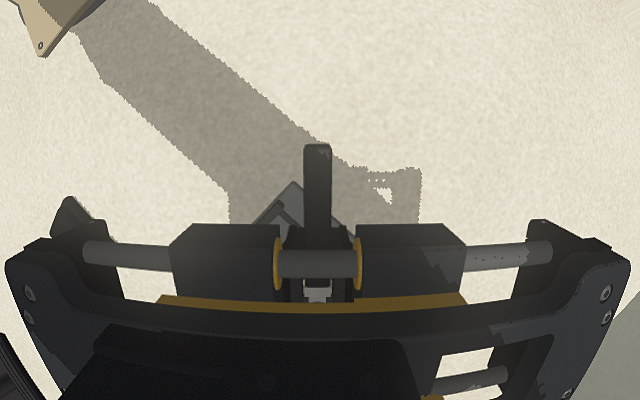

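```bash
cat > ov.py <<'E'
from h import *
import sys
k=sys.argv[1]
s=r.read_state();M=R.from_quat(s["eef_rot"]).as_matrix();p=s["ee_pos"]
c=p+M@np.array([.0146,0,.069]);print("lens pred",c.round(4), "block off mm",((c-[.5018,.0325,0])[:2]*1000).round(1))
for n,(x0,y0,w,h,f) in {"side":(280,130,120,120,6),"top":(280,180,80,80,8)}.items():
    crop(f"pics/{n[0]}{k}.png","/tmp/a.png",x0,y0,w,h,f);im=cv2.imread("/tmp/a.png")
    for dx in (-.006,.006):
        P=[(proj(n,c+M@np.array([dx,.036*np.cos(t),.036*np.sin(t)]))-[x0,y0]+.5)*f for t in np.linspace(0,6.28,60)]
        cv2.polylines(im,[np.int32(P)],True,(0,0,255) if dx<0 else (0,255,0),1)
    cv2.imwrite(f"pics/{n[0]}{k}o.png",im)
E
python3 ov.py 11
```

```text
lens pred [0.502  0.0315 0.1254] block off mm [ 0.2 -1. ]
```

View pics/s11o.png

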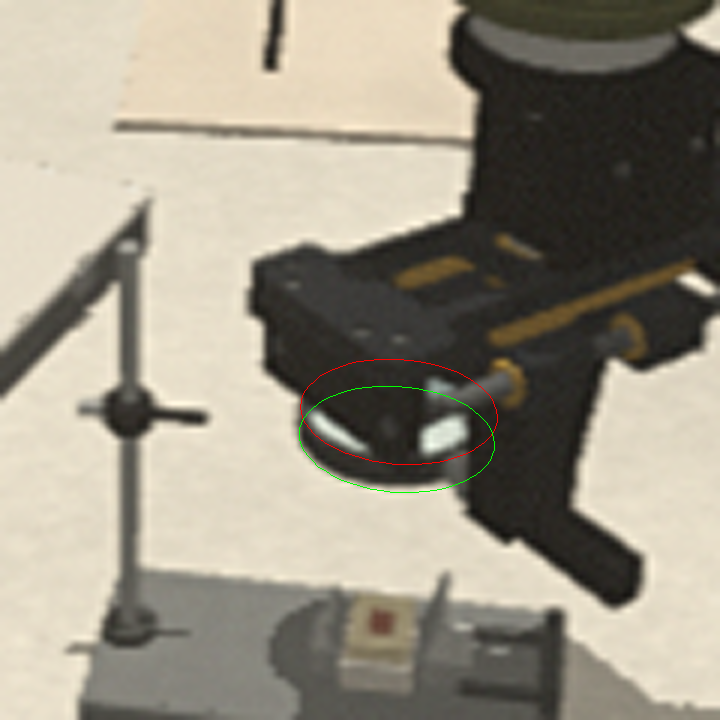

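View pics/t11o.png

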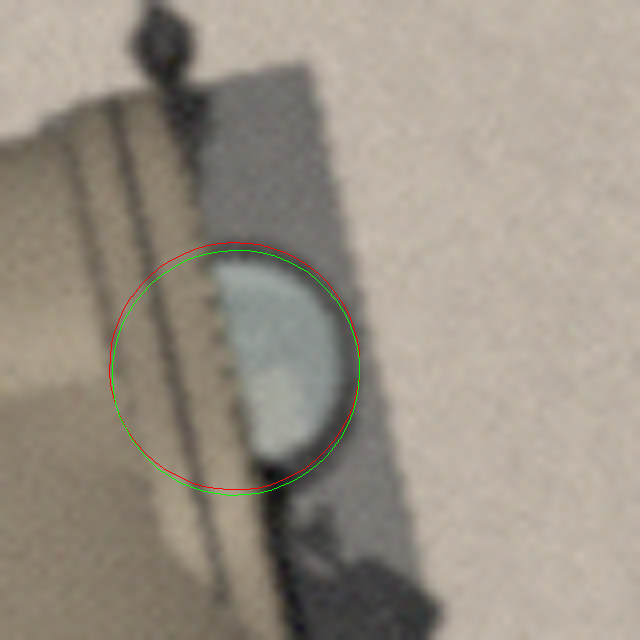

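```bash
python3 -m inch '[{"translation":[0.35,0.08,0],"spin":0},{"translation":[0.3,0,0],"spin":0},{"translation":[0,0,0],"spin":0},{"translation":[0,0,0],"spin":0},{"translation":[0,0,0],"spin":0},{"translation":[0,0,0],"spin":0}]'
python3 - <<'E'
from h import *
s=r.read_state();print(s["joint_vel"].round(3))
im=optics.camera("side");cv2.imwrite("pics/s12.png",im[:,:,::-1])
im=optics.camera("top");cv2.imwrite("pics/t12.png",im[:,:,::-1])
togo([.4446,.0702,.1335],56.7)
E
python3 ov.py 12
```

```text
time: 21.55
ee_pos: [0.4453, 0.0706, 0.1337]
eef_rot: [0.207, 0.677, -0.203, 0.676]
ft_force: [0.2, 0.9, -1.4]
width: 0.0136
[-0.001 -0.001 -0.     0.    -0.    -0.001  0.001]
t 21.65 pos [0.4453 0.0706 0.1337] ydir 56.27 xaxis [ 3.0e-04  6.6e-03 -1.0e+00] z [ 0.832 -0.555 -0.003] w 0.0133
shift cm [ 0.02 -0.07 -0.03] dist 0.08 spin options [np.float64(-0.43), np.float64(179.57)] F [ 0.2 -0.8 -0.9] q7 0.74
lens pred [0.5027 0.0324 0.1188] block off mm [ 0.9 -0.1]
```

View pics/s12o.png

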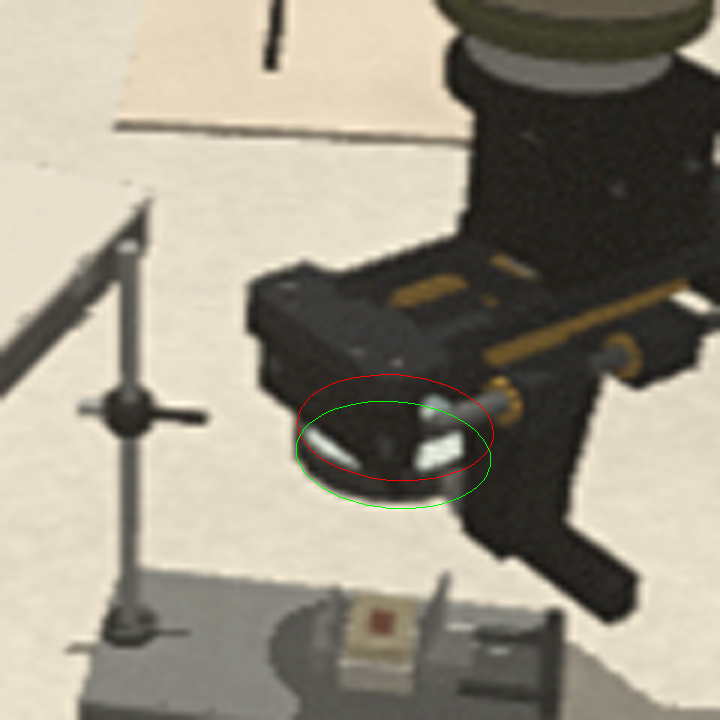

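View pics/t12o.png

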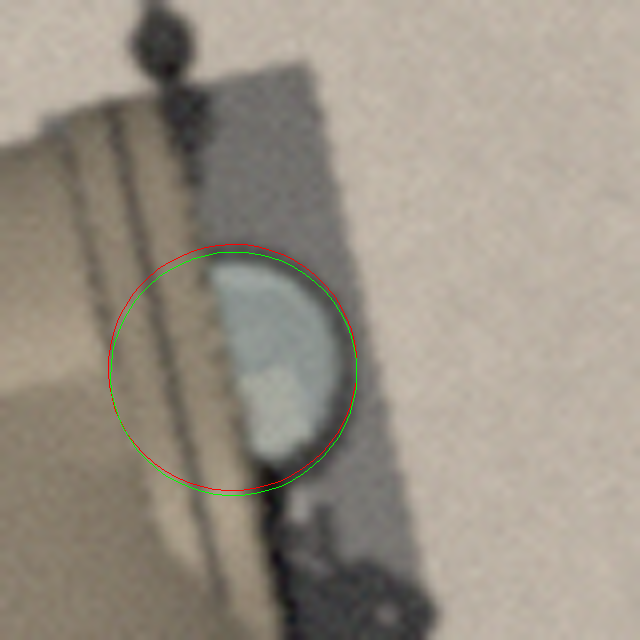

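```bash
python3 -c "
from bench import close_job
print(close_job())"
```

```text
the job is handed in; nothing more can be done
None
```

The wax block is clamped in the holder, and I handed the job in with the gripper still holding the loupe over it at about 21.7 s. The hand-in reports no verdict, so these are my own last checks.

- **Block:** It bottomed at the expected height under a 44 N push, and I then let it go. The wrist and side pictures show it square and centred along the jaws. I could not read how far the sprung jaw is open, but the pictures show it closed on the block.
- **Lens position:** The lens centre is about 1 mm from the block's centre horizontally, and the tool is within 0.01 rad of vertical.
- **Lens height:** The tool pose puts the lens at 0.119 m. The side picture suggests about 1.5 mm higher. The pointer measures about 0.1195 m, so either value is inside the 8 mm limit.
- **Hold:** The arm is still. I set a 50 N grip on the handle, and the handle had not shifted in the fingers when last checked, just before the final 7 mm lowering.
- **Other things:** Nothing touched the pointer, jar, mouse or slide box that I could see, but I did not re-measure their positions at the end.

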